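# Clamp a stone with a T-handle hex key in a hidden socket

### The job

Clamp the stone in the little vice: lift the T-handle hex key off its wooden rest, stand it upright, tip down, in the round well of the vice and let go of it. Then take it again by its crossbar, turn it until it drops into the screw's hex socket hidden at the bottom, and turn the screw clockwise to its stop. Leave the key standing fully down in the socket, and leave the things standing around where they are.

Things in the scene. Friction and masses are not known exactly. Their poses are not given: they have to be found in the camera images.
- vice: grey stone vice screwed to the bench; origin under the well, x and y level, z up. Its 172 x 84 mm base plate runs from x = -40 to +132 mm. A dark steel block (58 x 58 mm, top 70 mm above the bench) with the round well in it stands at the origin; sliding jaw, flat grey stone and fixed jaw (up to 56 mm high) follow towards +x
- well (a point): centre of the well's mouth, 70 mm above the bench; z up. The well is 25.5 mm wide with a 4 mm chamfer, 30 mm deep to the screw's head. In the head, coaxial, is a hex socket 21.2 mm across flats and 15.5 mm deep (floor 45.5 mm below this point). Which way its flats point differs every time and is not told
- screw (a joint): how far the vice's clamping screw has been turned clockwise, seen from above, since the start (rad): 0 loose, stop at 1.31. It turns stiffly (0.2 N m) and stays where it is left. Turning it slides the jaw 9 mm against the stone. It says nothing about which way the flats of the socket point
- key_mid (a point): middle of the T-handle hex key (0.28 kg, 145 mm long, centre of mass 81 mm above the tip), on the shaft's axis, 72.5 mm from either end; z points along the shaft from tip to crossbar, y along the crossbar. At the start it lies in its rest sloping 30 degrees, tip low (22 mm above the bench), crossbar high and level
- key_bar (a point): centre of the key's black crossbar, 137 mm above the tip; axes as key_mid. The crossbar is 84 mm long (y), 16 mm wide (x), 16 mm high (z). Below it is a square steel shank 14 x 14 mm (faces along x and y), down to 50 mm above the tip; in the rest it is free on both sides from 66 to 118 mm above the tip
- key_tip (a point): end of the key's tip, on the axis; axes as key_mid. From the tip up: a 4 mm round taper (15 to 20 mm wide), then a steel hexagon 20 mm across flats (two flats face +y and -y) up to 50 mm above the tip. Until the hexagon lines up with the socket, the taper alone enters it and the tip stands about 34 mm below the well's mouth; lined up within 6 degrees it drops to 45.5 mm
- rest: wooden key rest fixed to the bench, origin under its centre, 105 mm (x) x 58 mm (y), with two notched posts 36 mm wide (y) at x = +23 (up to 50 mm high) and -33 mm (80 mm high). The key lies above its x axis, crossbar hooked over the higher post at -x, tip 80 mm to +x of the origin
- tin: closed aluminium tin, 69 mm wide, 44 mm high, near the vice; origin under its centre; leave it alone
- iron_weight: dark iron weight, 46 mm wide, 42 mm high, near the vice; origin under its centre; leave it alone
- vial: capped vial, 34 mm wide, 77 mm high, near the rest; origin under its centre; leave it alone
- brass_weight: brass weight, 28 mm wide, 38 mm high, near the rest; origin under its centre; leave it alone
- pebble: flat pale pebble, 34 x 38 x 15 mm, near the rest; origin under its centre; leave it alone
- lens: folding hand lens, 28 x 46 x 16 mm, at the front; origin under its centre; leave it alone
- block: dark wooden block, 70 x 110 x 50 mm, at the left; origin under its centre; leave it alone
- microscope: the microscope, fixed at the middle of the bench, 246 mm (x) x 164 mm (y), 364 mm high; origin under its centre; keep clear of it
Not all that is in view belongs to the job. Of the things shaped like the part that bears key_mid, the bare steel one is meant.

How it is judged:
By the outcome, as a careful person would: the job done as asked, in the order asked, and still so for the second after the job is handed in, with the robot touching nothing.
It also fails if it takes over 67 s, if anything falls off the work surface, if the arm or the gripper's body presses on something with over 40 N, if the wrist force passes 120 N, or if a joint passes its speed limit or range.

### The arm

A 6-joint arm with a two-finger parallel gripper is mounted at the origin on a cart in front of the work surface, level with it; the furniture and walls round the work are solid. World frame = base frame: x ahead of the robot, y to its left, z up, the work surface at z = 0. Lengths are in m, angles in rad, forces in N, time in s.
With the tool pointing down it reaches from about 0.35 to 0.775 m from the base axis. Payload 7.3 kg.
Tool frame: the origin (TCP) lies at the centre of the arm's flange, where the gripper is bolted on; the fingertips stand 178 mm ahead of it and the grasp point (between the pads) lies 159 mm ahead of it; z points along the fingers, y is the line along which they close (so a half turn about z gives the same grasp; the last joint's range is limited). The gripper opens to 92 mm and grips with 3 to 60 N. Pads are 19 mm wide; open, the fingers measure 130 mm over their backs; the gripper's body (75 mm by 190 mm) begins 47 mm behind the grasp point.
Start: joints at [1.004, 0.342, 1.524, -0, 1.275, -0.146], TCP at [0.214, 0.479, 0.405] pointing down, gripper open.
Joint ranges: [-2.53, 2.53], [-0.77, 2.02], [0.04, 2.7], [-1, 4.14], [0.28, 2.66], [-3.11, 3.11]. Speed limits (rad/s): [2.57, 2.57, 3.14, 3.14, 3.14, 3.14].

### API

Orientations are given as [roll, pitch, yaw] about the fixed x, y, z axes, in that order (R = Rz(yaw) Ry(pitch) Rx(roll)).
In Python, from cell import telemetry, vision, ticket gives the robot as it stands.
- The arm moves only by the shell command python3 -m crank 'ROWS' [FORCE]. ROWS is JSON, a list of rows, each a list of 5 numbers: the gripper command: -1 is shut, 1 is fully open, values between are in proportion, then the shift along the tool's x, y, z in mm, then the turn about the tool's z in rad. In form: [[fingers, dx, dy, dz, roll], ...]. A call has 1 to 12 rows; each row is the pose to reach, as a shift and turn from the pose commanded when the call began, along the tool's axes at that moment; what a row does not reach only later rows make up. A row lasts 1/12 s, in which the tool goes at most 41.7 mm and 7.16 degrees, less where a joint would pass 70% of its speed; a pose out of reach is approached as far as the arm can. A call with a gripper value outside its range is refused whole. The fingers move at their own pace and stop on an object; FORCE is the grip in N (left out, the last holds). Time passes only in rows, so rows that repeat a pose let the fingers close. It gives the time, the measured TCP pose, the force, the opening and the grip force at its end, in the units of the state.
- telemetry.observe(): the state, without advancing time (a new reading comes with each control period).
- vision.read_camera(name): name is "side" or "top"; returns (picture, depth): 400x640x3 uint8, red, green, blue; 400x640 float32, m along the optical axis (not along the pixel's ray), 0 where there is no reading.
- vision.get_calibration(name): a dict with "camera_matrix" (3x3 intrinsics, pixels), "rvec" (rotation vector, rad) and "tvec" (3), from world to camera coordinates, as OpenCV has them. Camera axes: x right, y down, z forward; pixel columns grow to the right and rows downward; lengths in m; the calibration is good to about 2 mm. A picture is of the moment at which its call begins. get_calibration takes no time and is no camera call.
- ticket.hand_in(): hands the job in; it is judged then, once.
The state is a dict: "time": time; "qpos": joint angles; "qvel": joint speeds; "joint_efforts": joint torques, N m; "tool_pos": TCP position; "tool_rot": TCP orientation; "contact_force": force on the tool from outside, world axes, zero at the start; "torque": the same for the moment, N m; "opening": finger opening in m; "grip_force": force on a finger pad.
Only numpy, scipy, OpenCV 4.12 (cv2) and the standard library are available. Lean on these libraries where they do the work, as an engineer would, in place of code of your own. Each camera call takes 0.05 s, during which the arm holds its last target. There are 200 camera calls.

## Working session

There is one attempt and no reset: what is moved stays moved. The work goes in short steps, Python scripts to look and compute and a shell command to move; the robot and the scene stay as the last step left them, time stands still between calls to the robot, and variables do not carry over. Pictures are saved under pics/ and viewed, at most 10 in all, crops included, and the job is handed in when it is done.

```bash
ls; mkdir -p pics; python3 - <<'E'
from cell import telemetry, vision
import cv2,numpy as np
print(telemetry.observe())
for n in("side","top"):
    p,d=vision.read_camera(n); c=vision.get_calibration(n)
    np.savez(f"pics/{n}0.npz",p=p,d=d)
    cv2.imwrite(f"pics/{n}0.png",p[:,:,::-1])
    R=cv2.Rodrigues(np.array(c["rvec"],float))[0]; print(n,c["camera_matrix"],(-R.T@np.array(c["tvec"],float).ravel()),R[2])
E
```

```text
pics
{'time': 0.0, 'qpos': array([ 1.00400252e+00,  3.42697936e-01,  1.52500086e+00, -6.18362476e-06,
        1.27536135e+00, -1.45993211e-01]), 'qvel': array([ 0.00129219,  0.00089085, -0.00132427, -0.00028055, -0.00015991,
       -0.0005723 ]), 'joint_efforts': array([-1.43244040e-03, -4.31248856e+01, -2.44211268e+01,  7.16570718e-02,
        5.60021424e-02, -4.80005224e-05]), 'tool_pos': array([0.21436458, 0.47909949, 0.40406326]), 'tool_rot': array([-3.14013991e+00, -2.07633439e-04,  2.72079372e+00]), 'contact_force': array([ 0.59105115, -0.0858057 , -0.2968517 ]), 'torque': array([ 0.02341626, -0.01884877,  0.00651995]), 'grip_force': 0.0, 'opening': 0.09195473653241157}
side [[380.24734669   0.         320.66920266]
 [  0.         380.24734669 201.78743513]
 [  0.           0.           1.        ]] [-0.38446375 -0.62247863  1.01761353] [ 0.60633347  0.42926552 -0.66939588]
top [[421.53656791   0.         316.54425326]
 [  0.         421.53656791 199.41173087]
 [  0.           0.           1.        ]] [ 0.16064343 -0.05129916  1.54908658] [ 0.19304984 -0.00463654 -0.981178  ]
```

View pics/top0.png

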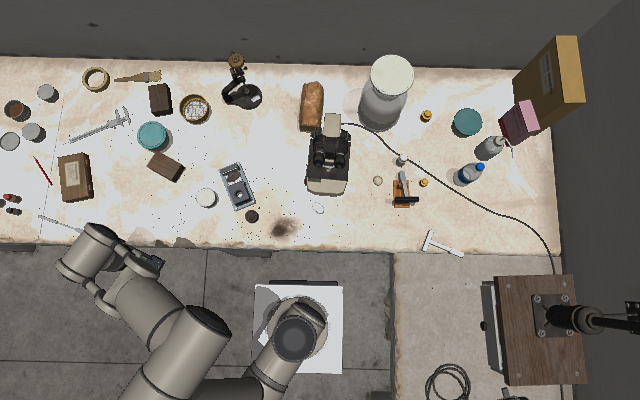

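View pics/side0.png

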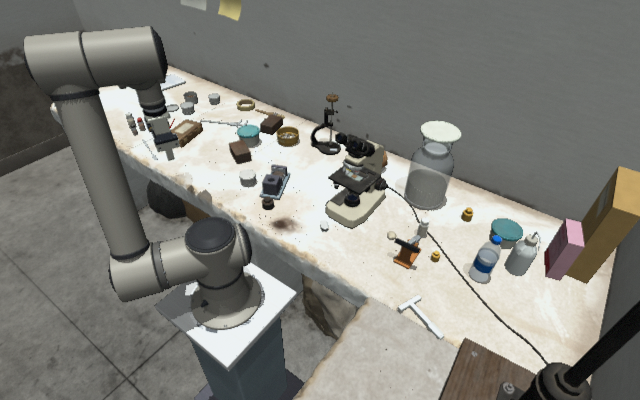

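The top view shows the vice at about (237,187), the microscope at (328,160), the key on its rest at (403,190), and a white T-key decoy at (440,243). In the side view the vice is at (274,183) and the rest at (407,250). I'll make enlarged crops.

```bash
cat > h.py <<'E'
import cv2,numpy as np
from cell import vision
def cal(n):
    c=vision.get_calibration(n);R=cv2.Rodrigues(np.array(c["rvec"],float))[0]
    return np.array(c["camera_matrix"]),R,np.array(c["tvec"],float).ravel()
def ray(n,u,v):
    K,R,t=cal(n); return -R.T@t, R.T@np.linalg.inv(K)@np.array([u,v,1.])
def plane(n,u,v,z):
    o,d=ray(n,u,v); return o+d*(z-o[2])/d[2]
def proj(n,P):
    K,R,t=cal(n); q=K@(R@np.asarray(P,float)+t); return q[:2]/q[2]
def cloud(n,dep):
    K,R,t=cal(n); v,u=np.mgrid[:400,:640]
    P=np.stack([(u-K[0,2])/K[0,0]*dep,(v-K[1,2])/K[1,1]*dep,dep],-1)
    return (P-t)@R
def tri(a,b):
    (o1,d1),(o2,d2)=ray("top",*a),ray("side",*b)
    s=np.linalg.lstsq(np.c_[d1,-d2],o2-o1,rcond=None)[0]
    p,q=o1+d1*s[0],o2+d2*s[1]; return (p+q)/2,np.linalg.norm(p-q)
E
python3 - <<'E'
from h import *
T=np.load("pics/top0.npz")["p"];S=np.load("pics/side0.npz")["p"]
def crop(p,u,v,w=50,h=37): return cv2.resize(p[v-h:v+h,u-w:u+w,::-1],(400,296),interpolation=cv2.INTER_CUBIC)
cv2.imwrite("pics/crops0.png",np.vstack([np.hstack([crop(T,237,187),crop(T,403,187)]),np.hstack([crop(S,272,185),crop(S,407,245)])]))
E
```

```text
(no output)
```

View pics/crops0.png

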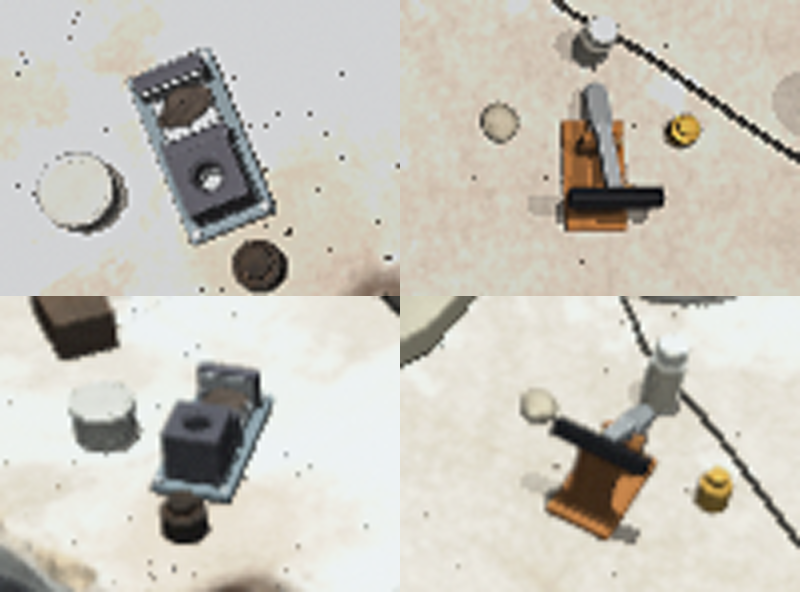

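Crops: the well mouth is at about top pixel (239,194). The crossbar runs level from about (394,199) to (418,199), with its shaft pointing to (402,172). The tin, iron weight, vial, brass weight and pebble are all visible. Next I'll measure with masks.

```bash
python3 - <<'E'
from h import *
np.set_printoptions(precision=4,suppress=True)
D={n:np.load(f"pics/{n}0.npz") for n in("top","side")}
C={n:cloud(n,D[n]["d"]) for n in D}
def blob(n,m,u,v,w,h):
    b=np.zeros((400,640),np.uint8); b[v-h:v+h,u-w:u+w]=m[v-h:v+h,u-w:u+w]
    k,l,s,c=cv2.connectedComponentsWithStats(b); i=1+s[1:,4].argmax(); return l==i,c[i],s[i]
bars={}
for n,(u,v) in {"top":(406,199),"side":(407,245)}.items():
    mx=D[n]["p"].max(2); H=C[n][...,2]
    m,c,s=blob(n,(mx<50)&(H>0.06),u,v,20,14)
    ys,xs=np.nonzero(m); (cx,cy),(a,b),th=cv2.minAreaRect(np.c_[xs,ys].astype(np.float32))
    P=C[n][m]; print(n,"bar",c,s,"rect",cx,cy,a,b,th,"mean",P.mean(0),"min",P.min(0),"max",P.max(0))
    vx,vy,_,_=cv2.fitLine(np.c_[xs,ys].astype(np.float32),cv2.DIST_L2,0,.01,.01).ravel()
    bars[n]=c
    e=[plane(n,c[0]+k*vx*10,c[1]+k*vy*10,.095) for k in(-1,1)]; d=e[1]-e[0]; print(" yaw of bar dir",np.degrees(np.arctan2(d[1],d[0])), "plane .095",plane(n,*c,.095))
    # steel
    p=D[n]["p"].astype(int)
print("tri bar",tri(bars["top"],bars["side"]))
# well / block top
for n,(u,v) in {"top":(239,194),"side":(272,183)}.items():
    H=C[n][...,2]; b=np.abs(H-.07)<.006
    m,c,s=blob(n,b,u,v,16,14); P=C[n][m]
    hull=cv2.minAreaRect((P[:,:2]*1000).astype(np.float32)); print(n,"block top",c,s,P.mean(0),hull)
# base plate
for n in D:
    H=C[n][...,2]; P=C[n][(np.abs(H-.01)<.006)]
print("well px",plane("top",239.2,194.2,.07))
# microscope extents
H=C["top"][...,2]; P=C["top"]; q=P[(H>.03)&(P[...,0]>.35)&(np.abs(P[...,1]+.08)<.15)]
print("scope",q.min(0),q.max(0))
for nm,a in dict(tin=(206,197),iron=(252,216),vial=(402,160),brass=(424,183),pebble=(378,181)).items(): print(nm,plane("top",*a,.03))
E
```

```text
top bar [406.188  198.9231] [395 195  24   7 117] rect 406.5 198.0 6.0 23.0 90.0 mean [ 0.4567 -0.3738  0.0956] min [ 0.4487 -0.4151  0.0824] max [ 0.4733 -0.3344  0.1074]
 yaw of bar dir -87.90863192547081 plane .095 [ 0.4569 -0.3739  0.095 ]
side bar [407.3097 245.7345] [396 239  23  14 113] rect 406.6896667480469 245.77587890625 24.883174896240234 5.385165214538574 21.80141258239746 mean [ 0.45   -0.3784  0.0941] min [ 0.4433 -0.4155  0.0734] max [ 0.4588 -0.3373  0.1024]
 yaw of bar dir -88.26113290299493 plane .095 [ 0.4492 -0.3788  0.095 ]
tri bar (array([ 0.4589, -0.3761,  0.0844]), np.float64(0.00037650394304233946))
top block top [238.2244 193.4585] [229 184  20  21 205] [0.4662 0.2227 0.069 ] ((465.92694091796875, 222.02548217773438), (60.801029205322266, 58.04200744628906), 25.375680923461914)
side block top [270.5441 179.2132] [262 174  18  12 136] [0.462  0.2231 0.0698] ((463.5127258300781, 224.6744842529297), (66.31599426269531, 58.984703063964844), 24.387439727783203)
well px [0.4633 0.2189 0.07  ]
scope [ 0.4793 -0.23    0.03  ] [1.0302 0.07   0.3917]
tin [0.4578 0.347  0.03  ]
iron [0.3918 0.1748 0.03  ]
vial [ 0.6186 -0.3751  0.03  ]
brass [ 0.5321 -0.4555  0.03  ]
pebble [ 0.5352 -0.2847  0.03  ]
```

```bash
cat >> h.py <<'E'
from cell import telemetry
from scipy.spatial.transform import Rotation as Ro
def go(x,y,z,yaw=None):
    "tool-frame shift (mm) & roll to bring the GRASP POINT to x,y,z"
    s=telemetry.observe(); R=Ro.from_euler("xyz",s["tool_rot"]).as_matrix()
    d=R.T@(np.array([x,y,z+.159])-s["tool_pos"])*1000
    r=None if yaw is None else -((yaw-s["tool_rot"][2]+np.pi)%(2*np.pi)-np.pi)
    print("t",round(s["time"],2),"tcp",s["tool_pos"].round(4),"rot",s["tool_rot"].round(3),"F",s["contact_force"].round(1),"open",round(s["opening"],4),"shift",d.round(1),"roll",r, "q6",s["qpos"][5].round(2))
E
python3 -m crank '[[1,-338,-373,0,-0.2],[1,-338,-373,0,-0.2],[1,-338,-373,0,-0.2],[1,-338,-373,0,-0.2],[1,-338,-373,0,-0.2],[1,-338,-373,0,-0.2],[1,-338,-373,0,-0.2],[1,-338,-373,0,-0.2],[1,-338,-373,0,-0.2],[1,-338,-373,0,-0.2],[1,-338,-373,0,-0.2],[1,-338,-373,0,-0.2]]'
python3 -c "
from h import *
go(.455,-.3755,.2,3.175)"
```

```text
time: 1.1
tool_pos: [0.3689, 0.0033, 0.4048]
tool_rot: [3.141, 0.0, 2.921]
contact_force: [1.0, 0.8, 0.1]
opening: 0.0919
grip_force: 0.0
t 1.1 tcp [0.3689 0.0033 0.4048] rot [3.141 0.    2.921] F [1.  0.8 0.1] open 0.0919 shift [-167.  -350.7   45.7] roll -0.25442782568579947 q6 -1.55
```

```bash

python3 -m crank '[[1,-167,-351,46,-0.25],[1,-167,-351,46,-0.25],[1,-167,-351,46,-0.25],[1,-167,-351,46,-0.25],[1,-167,-351,46,-0.25],[1,-167,-351,46,-0.25],[1,-167,-351,46,-0.25],[1,-167,-351,46,-0.25],[1,-167,-351,46,-0.25],[1,-167,-351,46,-0.25],[1,-167,-351,46,-0.25],[1,-167,-351,46,-0.25]]'
python3 - <<'E'
from h import *
go(.455,-.3755,.0955,3.175)
T,d=vision.read_camera("top"); S,_=vision.read_camera("side")
def crop(p,u,v,w=50,h=37): return cv2.resize(p[v-h:v+h,u-w:u+w,::-1],(400,296),interpolation=cv2.INTER_CUBIC)
cv2.imwrite("pics/c1.png",np.hstack([crop(T,406,190),crop(S,407,235)]))
E
```

```text
time: 2.1
tool_pos: [0.4548, -0.3749, 0.3571]
tool_rot: [3.139, -0.002, -3.115]
contact_force: [-0.1, 0.5, -0.7]
opening: 0.0919
grip_force: 0.0
t 2.1 tcp [ 0.4548 -0.3749  0.3571] rot [ 3.139e+00 -2.000e-03 -3.115e+00] F [-0.1  0.5 -0.7] open 0.0919 shift [ -0.4  -0.8 102.6] roll -0.006446154178469499 q6 -2.42
```

View pics/c1.png

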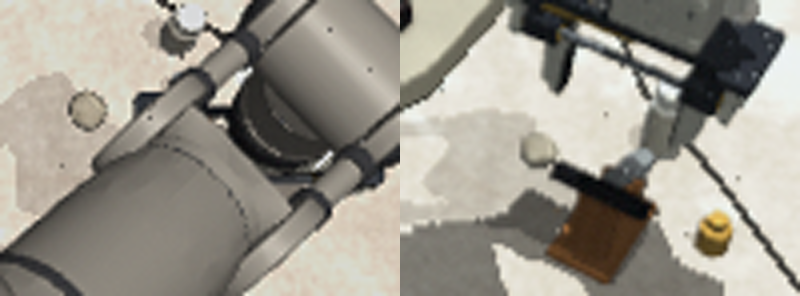

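The side view shows the open fingers straddling above the bar, whose ends are at about (553,170) and (650,215) in the crop. I'll descend in steps and watch the force.

```bash

python3 -m crank '[[1,0,-1,35,0],[1,0,-1,65,0],[1,0,-1,70,0],[1,0,-1,72,0],[1,0,-1,75,0],[1,0,-1,78,0],[1,0,-1,82,0],[1,0,-1,82,0]]' 5
python3 -c "
from h import *
go(.455,-.3755,.0955,3.175)"
```

```text
time: 2.87
tool_pos: [0.4552, -0.3746, 0.2771]
tool_rot: [-3.141, 0.001, -3.112]
contact_force: [0.2, 0.5, 0.8]
opening: 0.0918
grip_force: 0.0
t 2.87 tcp [ 0.4552 -0.3746  0.2771] rot [-3.141e+00  1.000e-03 -3.112e+00] F [0.2 0.5 0.8] open 0.0918 shift [ 0.3 -0.9 22.6] roll -0.004111816230707888 q6 -2.42
```

```bash

python3 -m crank '[[1,0,-1,4,0],[1,0,-1,8,0],[1,0,-1,13,0],[1,0,-1,18,0],[1,0,-1,23,0],[1,0,-1,23,0]]' 5
python3 -m crank '[[0.7,0,0,0,0],[0.7,0,0,0,0],[0.7,0,0,0,0],[0.7,0,0,0,0],[0.7,0,0,0,0],[0.7,0,0,0,0]]' 8
python3 -c "
from h import *
go(.455,-.3755,.0955,3.175)"
```

```text
time: 3.37
tool_pos: [0.4549, -0.3754, 0.2522]
tool_rot: [3.14, -0.002, -3.112]
contact_force: [-0.5, -0.1, -1.0]
opening: 0.0915
grip_force: 0.0
time: 3.87
tool_pos: [0.4552, -0.3755, 0.2536]
tool_rot: [3.141, -0.0, -3.112]
contact_force: [0.5, 0.9, -2.1]
opening: 0.084
grip_force: 8.0
t 3.87 tcp [ 0.4552 -0.3755  0.2536] rot [ 3.141 -0.    -3.112] F [ 0.5  0.9 -2.1] open 0.084 shift [ 0.2  0.  -0.9] roll -0.004119533243402529 q6 -2.42
```

```bash

python3 -m crank '[[0.7,0,0,0,0],[0.7,0,0,0,0],[0.7,0,0,-5,0],[0.7,0,0,-15,0],[0.7,0,0,-30,0],[0.7,0,0,-50,0],[0.7,0,0,-75,0],[0.7,0,0,-100,0],[0.7,0,0,-125,0],[0.7,0,0,-140,0],[0.7,0,0,-140,0]]' 30
python3 - <<'E'
from h import *
go(.455,-.3755,.235,3.175)
S,d=vision.read_camera("side")
P=cloud("side",d);u,v=proj("side",[.455,-.375,.19]).astype(int);print(u,v)
cv2.imwrite("pics/c2.png",cv2.resize(S[v-60:v+60,u-80:u+80,::-1],(640,480),interpolation=cv2.INTER_CUBIC))
E
```

```text
time: 4.78
tool_pos: [0.4554, -0.3761, 0.3987]
tool_rot: [-3.135, 0.006, -3.112]
contact_force: [0.4, -0.7, -2.3]
opening: 0.0837
grip_force: 30.0
t 4.78 tcp [ 0.4554 -0.3761  0.3987] rot [-3.135  0.006 -3.112] F [ 0.4 -0.7 -2.3] open 0.0837 shift [0.4 0.6 4.7] roll -0.004283287789588641 q6 -2.42
412 223
```

View pics/c2.png

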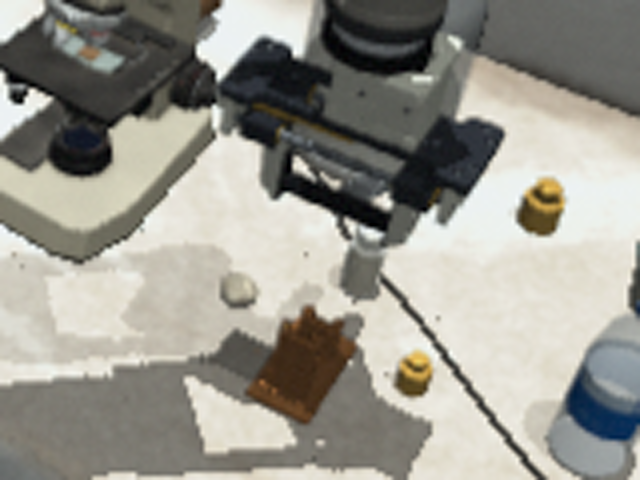

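The key hangs between the pads and is clear of the rest at (300,380). I'll raise it a bit and loosen the grip so it swings down.

```bash

python3 -m crank '[[0.7,0,0,-20,0],[0.7,0,0,-30,0],[0.7,0,0,-30,0],[0.7,0,0,-30,0],[0.7,0,0,-30,0]]' 10
python3 -m crank '[[0.7,0,0,0,0],[0.7,0,0,0,0],[0.7,0,0,0,0],[0.7,0,0,0,0],[0.7,0,0,0,0],[0.7,0,0,0,0]]' 6
python3 - <<'E'
from h import *
go(.37,0,.27,3.175)
S,d=vision.read_camera("side")
P=cloud("side",d);u,v=proj("side",[.455,-.375,.19]).astype(int);print(u,v)
cv2.imwrite("pics/c3.png",cv2.resize(S[v-60:v+60,u-80:u+80,::-1],(640,480),interpolation=cv2.INTER_CUBIC))
E
```

```text
time: 5.25
tool_pos: [0.4551, -0.3756, 0.4224]
tool_rot: [3.14, -0.001, -3.113]
contact_force: [-0.4, -0.1, -4.3]
opening: 0.084
grip_force: 10.0
time: 5.75
tool_pos: [0.4552, -0.3757, 0.4236]
tool_rot: [3.142, 0.0, -3.112]
contact_force: [0.1, 0.7, -2.5]
opening: 0.0841
grip_force: 6.0
t 5.75 tcp [ 0.4552 -0.3757  0.4236] rot [ 3.142  0.    -3.112] F [ 0.1  0.7 -2.5] open 0.0841 shift [ 74.2 378.   -5.3] roll -0.004197130728250897 q6 -2.42
412 223
```

View pics/c3.png

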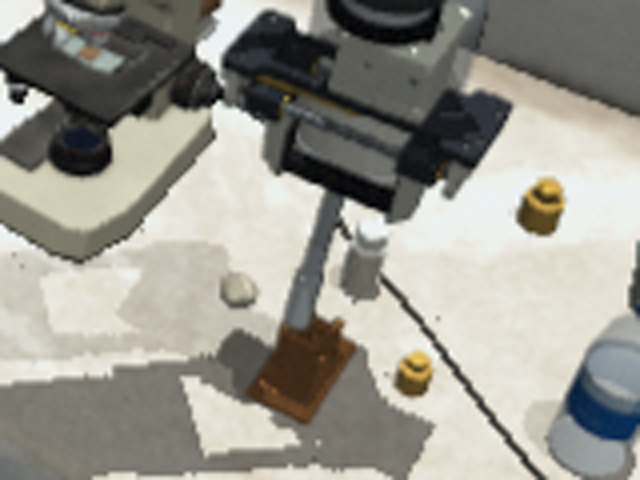

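It swung down nearly upright, with the tip at about (300,315) in the crop. I'll firm up the grip and carry it past the front of the microscope to the well.

```bash

python3 -m crank '[[0.7,0,0,0,0],[0.7,6,30,0,0],[0.7,13,65,0,0],[0.7,21,105,0,0],[0.7,29,145,0,0],[0.7,37,185,0,0],[0.7,45,225,0,0],[0.7,53,265,0,0],[0.7,61,305,0,0],[0.7,68,345,0,0],[0.7,74,370,0,0],[0.7,74,378,0,0]]' 20
python3 -c "
from h import *
go(.464,.222,.27)"
```

```text
time: 6.8
tool_pos: [0.3684, 0.0029, 0.4241]
tool_rot: [3.14, 0.0, -3.109]
contact_force: [0.1, 0.1, -2.9]
opening: 0.0841
grip_force: 20.0
t 6.8 tcp [0.3684 0.0029 0.4241] rot [ 3.14   0.    -3.109] F [ 0.1  0.1 -2.9] open 0.0841 shift [-102.6  215.9   -4.6] roll None q6 -1.8
```

```bash

python3 -m crank '[[0.7,-14,30,0,0],[0.7,-31,65,0,0],[0.7,-48,100,0,0],[0.7,-65,136,0,0],[0.7,-82,172,0,0],[0.7,-96,202,0,0],[0.7,-103,216,0,0],[0.7,-103,216,0,0],[0.7,-103,216,0,0]]' 20
python3 - <<'E'
from h import *
go(.464,.222,.214)
S,d=vision.read_camera("side")
b=np.array([.464,.222,.265]); c=proj("side",b-[0,0,.07]); u,v=c.astype(int)
f=lambda P:((proj("side",P)-[u-50,v-45])*6).round(0)
print(u,v,"upright bar/tip in crop",f(b),f(b-[0,0,.137]), "tip +x10",f(b-[-.01,0,.137]),"tip +y10",f(b-[0,-.01,.137]),"well",f([.464,.222,.07]))
cv2.imwrite("pics/c4.png",cv2.resize(S[v-45:v+45,u-50:u+50,::-1],(600,540),interpolation=cv2.INTER_CUBIC))
E
```

```text
time: 7.55
tool_pos: [0.4672, 0.2192, 0.4232]
tool_rot: [-3.141, -0.001, -3.111]
contact_force: [-0.0, -0.0, -3.2]
opening: 0.0837
grip_force: 20.0
t 7.55 tcp [0.4672 0.2192 0.4232] rot [-3.141e+00 -1.000e-03 -3.111e+00] F [-0.  -0.  -3.2] open 0.0837 shift [ 3.1  2.9 50.2] roll None q6 -1.31
268 152 upright bar/tip in crop [296. 180.] [312. 362.] tip +x10 [323. 354.] tip +y10 [301. 356.] well [319. 432.]
```

View pics/c4.png

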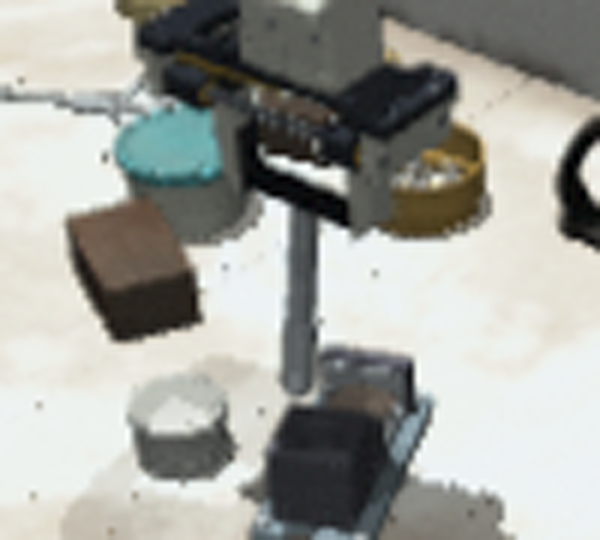

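The key is in the grip with its tip at about (298,388) in the crop. An upright key would put it at about (316,374), so the tip leans about 17 mm towards -x (7°). I'll offset the gripper, enter the well, then straighten it with a loose grip.

```bash

python3 -m crank '[[0.7,-7,3,20,0],[0.7,-14,3,36,0],[0.7,-14,3,44,0],[0.7,-14,3,48,0],[0.7,-14,3,51,0],[0.7,-14,3,54,0],[0.7,-14,3,57,0],[0.7,-14,3,60,0],[0.7,-14,3,62,0],[0.7,-14,3,62,0]]' 10
python3 - <<'E'
from h import *
go(.464,.222,.2)
S,d=vision.read_camera("side")
b=np.array([.481,.222,.2]); c=proj("side",b-[0,0,.07]); u,v=c.astype(int)
f=lambda P:((proj("side",P)-[u-50,v-45])*6).round(0)
print(u,v,"bar",f(b),"well",f([.464,.222,.07]))
cv2.imwrite("pics/c5.png",cv2.resize(S[v-45:v+45,u-50:u+50,::-1],(600,540),interpolation=cv2.INTER_CUBIC))
E
```

```text
time: 8.43
tool_pos: [0.4821, 0.2225, 0.3656]
tool_rot: [3.139, 0.011, -3.112]
contact_force: [4.0, 0.0, 10.0]
opening: 0.0841
grip_force: 10.0
t 8.43 tcp [0.4821 0.2225 0.3656] rot [ 3.139  0.011 -3.112] F [ 4.  0. 10.] open 0.0841 shift [18.2  0.   6.4] roll None q6 -1.31
272 164 bar [298. 185.] well [295. 360.]
```

View pics/c5.png

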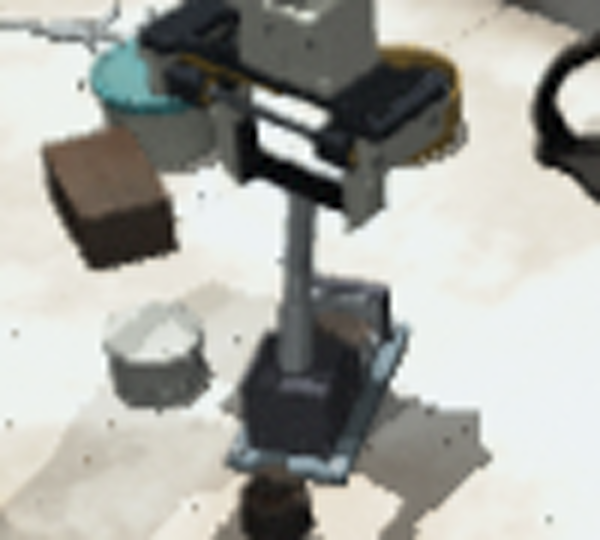

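The tip sits on the -x side of the chamfer: the force is +4 N in x and 10 N up. I'll lift, shift +x and go in again.

```bash

python3 -m crank '[[0.7,0,0,-8,0],[0.7,-5,0,-8,0],[0.7,-6,0,-4,0],[0.7,-6,0,0,0],[0.7,-6,0,3,0],[0.7,-6,0,6,0],[0.7,-6,0,6,0]]' 10
python3 -c "
from h import *
go(.464,.222,.2)"
```

```text
time: 9.07
tool_pos: [0.4878, 0.2228, 0.3573]
tool_rot: [3.14, 0.006, -3.113]
contact_force: [1.9, 0.4, 9.6]
opening: 0.0839
grip_force: 10.0
t 9.07 tcp [0.4878 0.2228 0.3573] rot [ 3.14   0.006 -3.113] F [1.9 0.4 9.6] open 0.0839 shift [23.8 -0.1 -1.8] roll None q6 -1.31
```

```bash

python3 -m crank '[[0.7,0,0,-2,0],[0.7,4,0,-2,0],[0.7,8,0,-2,0],[0.7,12,0,-2,0],[0.7,12,0,-2,0]]' 5
python3 -c "
from h import *
go(.464,.222,.2)"
python3 -m crank '[[0.7,4,0,0,0],[0.7,7,0,0,0],[0.7,7,0,4,0],[0.7,7,0,8,0],[0.7,7,0,8,0]]' 5
python3 - <<'E'
from h import *
go(.464,.222,.2)
S,d=vision.read_camera("side")
u,v=272,164
f=lambda P:((proj("side",P)-[u-50,v-45])*6).round(0)
print("well",f([.464,.222,.07]),"bar if upright",f([.464,.222,.07+.137-.034]),f([.464,.222,.207]))
cv2.imwrite("pics/c6.png",cv2.resize(S[v-45:v+45,u-50:u+50,::-1],(600,540),interpolation=cv2.INTER_CUBIC))
E
```

```text
time: 9.48
tool_pos: [0.4741, 0.2221, 0.358]
tool_rot: [3.142, 0.0, -3.112]
contact_force: [-0.2, 0.8, 4.3]
opening: 0.084
grip_force: 5.0
t 9.48 tcp [0.4741 0.2221 0.358 ] rot [ 3.142  0.    -3.112] F [-0.2  0.8  4.3] open 0.084 shift [10.1  0.2 -1. ] roll None q6 -1.31
time: 9.9
tool_pos: [0.4674, 0.222, 0.3495]
tool_rot: [3.141, -0.0, -3.112]
contact_force: [0.9, 0.8, 3.6]
opening: 0.0842
grip_force: 5.0
t 9.9 tcp [0.4674 0.222  0.3495] rot [ 3.141 -0.    -3.112] F [0.9 0.8 3.6] open 0.0842 shift [ 3.4  0.1 -9.5] roll None q6 -1.31
well [295. 360.] bar if upright [283. 232.] [279. 188.]
```

View pics/c6.png

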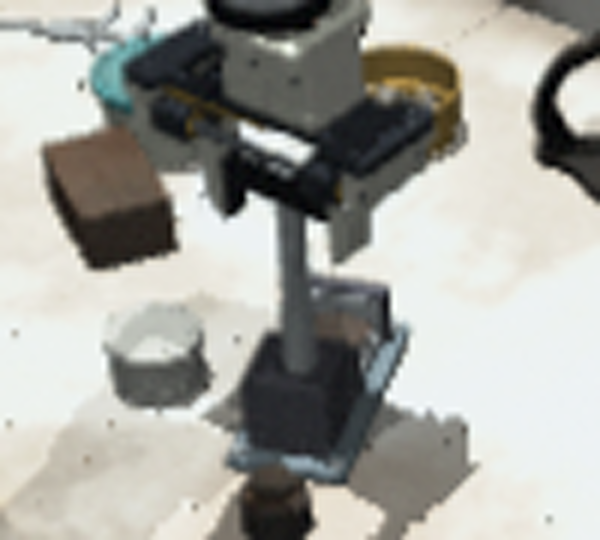

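The bar appears at about (275,180) in the crop, high between the fingers: the pads slid down it, and the key isn't as deep as planned. I'll measure the shaft axis from depth.

```bash
python3 - <<'E'
from h import *
np.set_printoptions(precision=4,suppress=True)
S,d=vision.read_camera("side"); P=cloud("side",d)
m=np.zeros((400,640),bool); m[119+33:119+66,222+43:222+54]=1
m&=(abs(P[...,0]-.46)<.03)&(abs(P[...,1]-.215)<.03)
for z in np.arange(.065,.23,.0125):
    k=m&(abs(P[...,2]-z)<.00625); q=P[k]
    if len(q): print(round(z,3),len(q),np.median(q,0),"width px",np.ptp(np.nonzero(k)[1])+1, S[k].mean(0).round())
E
```

```text
0.065 46 [0.4497 0.2138 0.069 ] width px 11 [42. 43. 47.]
0.078 34 [0.4573 0.215  0.0735] width px 11 [58. 60. 63.]
0.09 12 [0.4603 0.2152 0.0903] width px 6 [70. 74. 75.]
0.102 14 [0.46   0.2157 0.1009] width px 6 [81. 85. 85.]
0.115 18 [0.4601 0.2173 0.1149] width px 6 [88. 92. 92.]
0.128 15 [0.4627 0.216  0.1272] width px 5 [78. 82. 82.]
0.14 13 [0.4626 0.2198 0.1398] width px 5 [91. 95. 94.]
0.152 14 [0.4627 0.2187 0.1536] width px 5 [87. 91. 92.]
0.165 14 [0.4652 0.2182 0.1656] width px 5 [90. 94. 96.]
0.178 13 [0.4649 0.2172 0.1775] width px 5 [84. 88. 88.]
0.19 10 [0.4624 0.2179 0.1905] width px 4 [75. 78. 79.]
0.202 19 [0.463  0.2041 0.2021] width px 9 [25. 26. 28.]
0.215 1 [0.4643 0.1948 0.2105] width px 1 [17. 16. 20.]
```

```bash

python3 -m crank '[[0.7,0,0,0,0],[0.7,0,0,-4,0],[0.7,4,0,-4,0],[0.7,4,0,-1,0],[0.7,4,0,2,0],[0.7,4,0,5,0],[0.7,4,0,5,0]]' 20
python3 -c "
from h import *
go(.464,.222,.2)"

```

```text
time: 10.58
tool_pos: [0.4651, 0.2223, 0.3476]
tool_rot: [3.139, 0.009, -3.112]
contact_force: [1.4, 1.8, 15.3]
opening: 0.084
grip_force: 20.0
t 10.58 tcp [0.4651 0.2223 0.3476] rot [ 3.139  0.009 -3.112] F [ 1.4  1.8 15.3] open 0.084 shift [  1.   -0.3 -11.4] roll None q6 -1.3
```

```bash

python3 -m crank '[[0.7,0,0,-9,0],[0.7,4,0,-9,0],[0.7,4,0,-5,0],[0.7,4,0,-2,0],[0.7,4,0,0,0],[0.7,4,0,0,0]]' 20
python3 - <<'E'
from h import *
np.set_printoptions(precision=4,suppress=True)
go(.464,.222,.2)
print("well side",plane("side",270.8,179.1,.07),"top",plane("top",238.6,194.1,.07),tri((238.6,194.1),(270.8,179.1)))
S,d=vision.read_camera("side"); P=cloud("side",d)
m=np.zeros((400,640),bool); m[150:190,262:280]=1
m&=(abs(P[...,0]-.46)<.03)&(abs(P[...,1]-.215)<.03)&(S.max(2)>60)
for z in np.arange(.085,.20,.02):
    k=m&(abs(P[...,2]-z)<.01); q=P[k]
    v,u=np.nonzero(k); print(round(z,3),len(q),np.median(q,0),"px",u.mean(),v.mean())
E
```

```text
time: 11.08
tool_pos: [0.4614, 0.222, 0.3485]
tool_rot: [3.139, 0.011, -3.112]
contact_force: [2.7, 0.5, 22.2]
opening: 0.0838
grip_force: 20.0
t 11.08 tcp [0.4614 0.222  0.3485] rot [ 3.139  0.011 -3.112] F [ 2.7  0.5 22.2] open 0.0838 shift [ -2.7  -0.1 -10.4] roll None q6 -1.3
well side [0.4628 0.2225 0.07  ] top [0.4636 0.221  0.07  ] (array([0.4629, 0.2215, 0.0705]), np.float64(0.0016221099568448287))
0.085 25 [0.4491 0.2143 0.0878] px 269.72 178.2
0.105 25 [0.4516 0.2152 0.1045] px 269.56 173.96
0.125 27 [0.4543 0.2167 0.1224] px 269.25925925925924 169.4814814814815
0.145 23 [0.4571 0.2175 0.1452] px 269.04347826086956 164.56521739130434
0.165 21 [0.4595 0.219  0.1642] px 269.0 160.23809523809524
0.185 22 [0.4598 0.2189 0.183 ] px 268.8636363636364 155.86363636363637
```

The key tilted again: its foot is about 10 mm towards -x. I'll lift clear, shake gently with a light grip to let it hang plumb, then measure its axis.

```bash
cat >> h.py <<'E'
def axis(y0,x0,zlo,zhi):
    S,d=vision.read_camera("side"); P=cloud("side",d)
    K=(abs(P[...,0]-x0)<.03)&(abs(P[...,1]-y0)<.022)&(P[...,2]>zlo)&(P[...,2]<zhi)
    o=[]
    for v in range(100,230):
        u=np.nonzero(K[v,245:300])[0]
        if 3<=len(u)<=8:
            c,r=ray("side",245+u.mean(),v); p=c+r*(y0-c[1])/r[1]; o.append(p)
    o=np.array(o); f=np.polyfit(o[:,2],o[:,0],1); print("axis x at z.07",np.polyval(f,.07).round(4),"x at .2",np.polyval(f,.2).round(4),"tilt deg",np.degrees(np.arctan(f[0])).round(1),"zmin",o[:,2].min().round(3),len(o),"rms",np.std(o[:,0]-np.polyval(f,o[:,2])).round(4))
E
python3 -m crank '[[0.7,0,0,-10,0],[0.7,0,0,-25,0],[0.7,0,0,-35,0],[0.7,0,0,-35,0]]' 20
python3 -m crank '[[0.7,0,0,0,0],[0.7,0,0,0,0],[0.7,5,0,0,0],[0.7,-5,0,0,0],[0.7,5,0,0,0],[0.7,-5,0,0,0],[0.7,4,0,0,0],[0.7,-3,0,0,0],[0.7,2,0,0,0],[0.7,0,0,0,0],[0.7,0,0,0,0],[0.7,0,0,0,0]]' 5
python3 - <<'E'
from h import *
go(.464,.222,.2)
axis(.222,.461,.12,.20)
E
```

```text
time: 11.47
tool_pos: [0.4598, 0.2217, 0.3809]
tool_rot: [3.141, 0.002, -3.112]
contact_force: [1.3, 0.5, -3.5]
opening: 0.0835
grip_force: 20.0
time: 12.47
tool_pos: [0.4599, 0.2217, 0.3797]
tool_rot: [3.142, 0.0, -3.112]
contact_force: [0.8, 0.4, -3.7]
opening: 0.084
grip_force: 5.0
t 12.47 tcp [0.4599 0.2217 0.3797] rot [ 3.142  0.    -3.112] F [ 0.8  0.4 -3.7] open 0.084 shift [-4.1  0.2 20.7] roll None q6 -1.3
axis x at z.07 0.4555 x at .2 0.4618 tilt deg 2.8 zmin 0.121 18 rms 0.0018
```

```bash

python3 -m crank '[[0.7,-6,0,10,0],[0.7,-6,0,20,0],[0.7,-6,0,25,0],[0.7,-6,0,28,0],[0.7,-6,0,31,0],[0.7,-6,0,34,0],[0.7,-6,0,36,0],[0.7,-6,0,36,0]]' 7
python3 - <<'E'
from h import *
go(.464,.222,.2)
axis(.222,.466,.11,.19)
E
```

```text
time: 13.18
tool_pos: [0.4666, 0.2222, 0.3454]
tool_rot: [3.14, 0.005, -3.112]
contact_force: [1.3, -0.6, 4.9]
opening: 0.084
grip_force: 7.0
t 13.18 tcp [0.4666 0.2222 0.3454] rot [ 3.14   0.005 -3.112] F [ 1.3 -0.6  4.9] open 0.084 shift [  2.5  -0.1 -13.6] roll None q6 -1.3
axis x at z.07 0.4603 x at .2 0.4704 tilt deg 4.5 zmin 0.105 18 rms 0.0008
```

```bash
cat >> h.py <<'E'
def barz(x0,y0):
    S,d=vision.read_camera("side"); P=cloud("side",d)
    k=(abs(P[...,0]-x0)<.02)&(abs(P[...,1]-y0)<.028)&(P[...,2]>.12)&(P[...,2]<.25)&(S.max(2)<45)
    z=P[k][:,2]; print("bar z 5/50/95%",np.percentile(z,[5,50,95]).round(4),len(z))
E
python3 -m crank '[[0.7,0,0,-5,0],[0.7,-4,0,-5,0],[0.7,-4,0,-3,0],[0.7,-4,0,0,0],[0.7,-4,0,2,0],[0.7,-4,0,4,0]]' 7
python3 - <<'E'
from h import *
go(.464,.222,.2)
axis(.222,.47,.11,.19);barz(.47,.222)
E
```

```text
time: 13.73
tool_pos: [0.4705, 0.2223, 0.3412]
tool_rot: [3.14, 0.004, -3.112]
contact_force: [1.5, 0.1, 8.4]
opening: 0.0838
grip_force: 7.0
t 13.73 tcp [0.4705 0.2223 0.3412] rot [ 3.14   0.004 -3.112] F [1.5 0.1 8.4] open 0.0838 shift [  6.4  -0.  -17.9] roll None q6 -1.31
axis x at z.07 0.4634 x at .2 0.4773 tilt deg 6.1 zmin 0.109 18 rms 0.001
bar z 5/50/95% [0.1983 0.204  0.2125] 31
```

```bash
python3 - <<'E'
from h import *
S,d=vision.read_camera("side"); T0=np.load("pics/side0.npz")["p"]
c=lambda p:cv2.resize(p[145:205,250:290,::-1],(400,600),interpolation=cv2.INTER_LANCZOS4)
A,B=c(T0),c(S)
cv2.imwrite("pics/c7.png",np.hstack([A,B]))
f=lambda P:((proj("side",P)-[249.5,144.5])*10).round(0)
print("well model",f([.463,.222,.07]),"+x10",f([.473,.222,.07]))
E
```

```text
well model [214. 346.] +x10 [231. 334.]
```

View pics/c7.png

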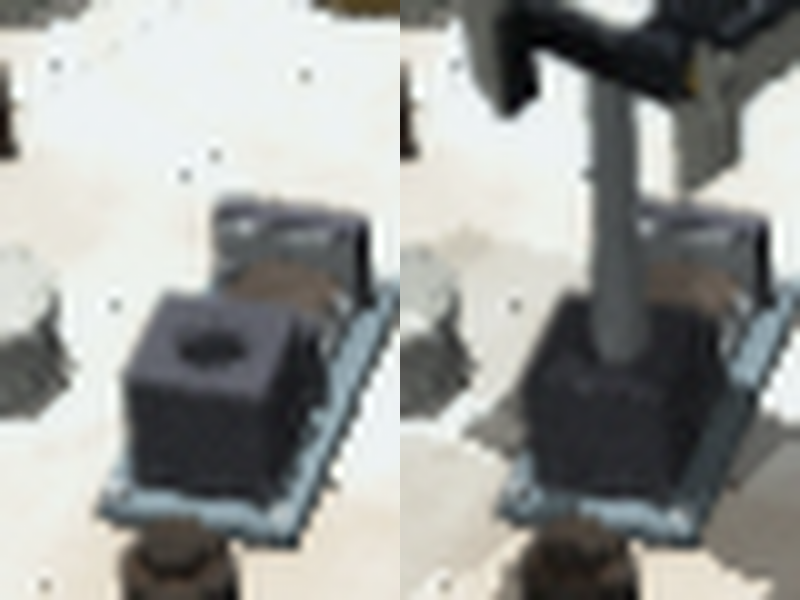

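The left half shows the well mouth centred at (211,347). On the right, the shaft foot is at about (622,360) and the shaft rises to (612,90). The foot looks to be in the chamfer with an ambiguous lateral offset, so I'll probe sideways and read the force.

```bash

python3 -m crank '[[0.7,0,0,-3,0],[0.7,0,0,-3,0]]' 12
python3 -m crank '[[0.7,0,2,0,0],[0.7,0,4,0,0],[0.7,0,4,0,0]]'
python3 -m crank '[[0.7,0,-3,0,0],[0.7,0,-6,0,0],[0.7,0,-8,0,0],[0.7,0,-8,0,0]]'
python3 -m crank '[[0.7,0,2,0,0],[0.7,0,4,0,0],[0.7,0,4,0,0]]'
```

```text
time: 14.05
tool_pos: [0.4697, 0.2219, 0.3426]
tool_rot: [-3.141, -0.001, -3.112]
contact_force: [0.5, 0.1, -4.6]
opening: 0.0838
grip_force: 12.0
time: 14.3
tool_pos: [0.4695, 0.2263, 0.3422]
tool_rot: [-3.142, -0.001, -3.112]
contact_force: [-0.1, 0.2, -3.6]
opening: 0.0841
grip_force: 12.0
time: 14.63
tool_pos: [0.47, 0.218, 0.3432]
tool_rot: [3.14, 0.001, -3.113]
contact_force: [-0.5, 3.4, -1.0]
opening: 0.0838
grip_force: 12.0
time: 14.88
tool_pos: [0.4696, 0.222, 0.3424]
tool_rot: [-3.141, -0.001, -3.112]
contact_force: [0.7, 0.1, -3.5]
opening: 0.0841
grip_force: 12.0
```

Contact came at y=0.218 and none at 0.226, so the well centre lies further towards +y. I'll shift that way and lower.

```bash

python3 -m crank '[[0.7,0,4,0,0],[0.7,0,4,2,0],[0.7,0,4,4,0],[0.7,0,4,6,0],[0.7,0,4,8,0],[0.7,0,4,8,0]]' 8
python3 - <<'E'
from h import *
go(.464,.222,.2)
axis(.226,.47,.11,.19);barz(.47,.226)
E
```

```text
time: 15.38
tool_pos: [0.4697, 0.2259, 0.3347]
tool_rot: [-3.141, 0.0, -3.112]
contact_force: [0.6, -1.6, -3.1]
opening: 0.084
grip_force: 8.0
t 15.38 tcp [0.4697 0.2259 0.3347] rot [-3.141  0.    -3.112] F [ 0.6 -1.6 -3.1] open 0.084 shift [  5.8  -3.7 -24.3] roll None q6 -1.3
axis x at z.07 0.4603 x at .2 0.4769 tilt deg 7.3 zmin 0.108 17 rms 0.0007
bar z 5/50/95% [0.1917 0.199  0.2062] 28
```

```bash

python3 -m crank '[[0.7,0,-1,3,0],[0.7,2,-1,6,0],[0.7,4,-1,9,0],[0.7,6,-1,12,0],[0.7,6,-1,12,0]]' 8
python3 - <<'E'
from h import *
go(.464,.222,.2)
axis(.226,.466,.11,.185);barz(.466,.226)
E
```

```text
time: 15.9
tool_pos: [0.463, 0.2248, 0.3218]
tool_rot: [-3.141, -0.002, -3.112]
contact_force: [0.4, 0.1, -3.6]
opening: 0.0839
grip_force: 8.0
t 15.9 tcp [0.463  0.2248 0.3218] rot [-3.141e+00 -2.000e-03 -3.112e+00] F [ 0.4  0.1 -3.6] open 0.0839 shift [ -0.9  -2.9 -37.2] roll None q6 -1.3
axis x at z.07 0.4776 x at .2 0.4566 tilt deg -9.2 zmin 0.111 16 rms 0.0044
bar z 5/50/95% [0.1783 0.1859 0.1922] 27
```

```bash

python3 -m crank '[[0.7,0,0,3,0],[0.7,0,0,6,0],[0.7,0,0,9,0],[0.7,0,0,12,0],[0.7,0,0,14,0],[0.7,0,0,14,0]]' 8
python3 - <<'E'
from h import *
go(.464,.222,.2)
barz(.464,.226)
E
```

```text
time: 16.5
tool_pos: [0.4643, 0.2249, 0.3096]
tool_rot: [3.141, 0.003, -3.112]
contact_force: [1.0, -0.7, 3.4]
opening: 0.0837
grip_force: 8.0
t 16.5 tcp [0.4643 0.2249 0.3096] rot [ 3.141e+00  3.000e-03 -3.112e+00] F [ 1.  -0.7  3.4] open 0.0837 shift [  0.3  -2.9 -49.4] roll None q6 -1.3
bar z 5/50/95% [0.1708 0.1733 0.1804] 24
```

```bash

python3 -m crank '[[1,0,0,0,0],[1,0,0,0,0],[1,0,0,0,0],[1,0,0,0,0],[1,0,0,-20,0],[1,0,0,-45,0],[1,0,0,-65,0],[1,0,0,-65,0],[1,0,0,-65,0]]'
python3 - <<'E'
from h import *
np.set_printoptions(precision=4,suppress=True)
go(.464,.2249,.170)
S,d=vision.read_camera("side"); P=cloud("side",d)
k=(abs(P[...,0]-.464)<.04)&(abs(P[...,1]-.225)<.07)&(P[...,2]>.14)&(P[...,2]<.2)&(S.max(2)<60)
n,l,s,c=cv2.connectedComponentsWithStats(k.astype(np.uint8)); i=1+s[1:,4].argmax(); k=l==i
v,u=np.nonzero(k); print(s[i],c[i],P[k].mean(0),P[k].min(0),P[k].max(0),"model bar px",proj("side",[.464,.225,.173]))
vx,vy,_,_=cv2.fitLine(np.c_[u,v].astype(np.float32),cv2.DIST_L2,0,.01,.01).ravel()
e=[plane("side",c[i][0]+q*vx*10,c[i][1]+q*vy*10,.178) for q in(-1,1)];dd=e[1]-e[0];print("dir",np.degrees(np.arctan2(dd[1],dd[0])),"c",plane("side",*c[i],.178))
E
```

```text
time: 17.3
tool_pos: [0.4637, 0.2249, 0.3744]
tool_rot: [3.141, 0.002, -3.112]
contact_force: [-0.3, 0.4, -1.3]
opening: 0.0919
grip_force: 0.0
t 17.3 tcp [0.4637 0.2249 0.3744] rot [ 3.141  0.002 -3.112] F [-0.3  0.4 -1.3] open 0.0919 shift [-0.2 -0.  45.4] roll None q6 -1.3
[264 152  18  11  76] [272.1053 157.5263] [0.4695 0.212  0.1753] [0.4554 0.176  0.1511] [0.4813 0.2517 0.1955] model bar px [268.5787 157.4647]
dir -90.9789225634245 c [0.4667 0.2092 0.178 ]
```

The bar now leans towards -y (mean y about 0.212). A face grip tolerates that, so I'll turn the gripper 90° and re-grasp the crossbar across its 16 mm width.

```bash

python3 -m crank '[[1,0,-4,0,-0.12],[1,0,-9,0,-0.24],[1,0,-9,0,-0.36],[1,0,-9,0,-0.48],[1,0,-9,0,-0.60],[1,0,-9,0,-0.72],[1,0,-9,0,-0.84],[1,0,-9,0,-0.96],[1,0,-9,0,-1.08],[1,0,-9,0,-1.20],[1,0,-9,0,-1.32],[1,0,-9,0,-1.44]]'
python3 -m crank '[[0.6,0,0,0,-0.13],[0.4,0,0,0,-0.13],[0.4,0,0,0,-0.13]]'
python3 - <<'E'
from h import *
np.set_printoptions(precision=4,suppress=True)
go(.464,.2249,.170)
S,d=vision.read_camera("side"); P=cloud("side",d)
k=(abs(P[...,0]-.464)<.04)&(abs(P[...,1]-.225)<.07)&(P[...,2]>.14)&(P[...,2]<.2)&(S.max(2)<60)
n,l,s,c=cv2.connectedComponentsWithStats(k.astype(np.uint8)); i=1+s[1:,4].argmax(); k=l==i
v,u=np.nonzero(k); print(s[i],c[i],P[k].mean(0),P[k].min(0),P[k].max(0))
e=[np.median(P[k&(np.abs(P[...,1]-y)<.006)],0) for y in (.185,.2,.215,.23,.245)]; print(np.array(e))
k=(abs(P[...,0]-.464)<.03)&(abs(P[...,1]-.22)<.03)&(P[...,2]>.08)&(P[...,2]<.155)&(S.max(2)>60)
for z in(.085,.1,.115,.13,.145): q=P[k&(abs(P[...,2]-z)<.008)]; print(z,len(q),q.mean(0) if len(q) else "")
E
```

```text
time: 18.35
tool_pos: [0.4636, 0.2157, 0.372]
tool_rot: [3.139, -0.001, -1.667]
contact_force: [0.1, -0.2, -0.2]
opening: 0.0921
grip_force: 0.0
time: 18.6
tool_pos: [0.4637, 0.2158, 0.3725]
tool_rot: [3.139, -0.001, -1.546]
contact_force: [-0.2, -0.4, -0.3]
opening: 0.0764
grip_force: 0.0
t 18.6 tcp [0.4637 0.2158 0.3725] rot [ 3.139 -0.001 -1.546] F [-0.2 -0.4 -0.3] open 0.0764 shift [-9.2 -0.6 43.5] roll None q6 -2.88
[265 152  16  11  72] [272.2639 157.6528] [0.4695 0.2112 0.175 ] [0.4641 0.1754 0.1548] [0.4775 0.2526 0.1855]
[[0.4693 0.1858 0.1752]
 [0.4691 0.2004 0.1725]
 [0.4679 0.2144 0.1754]
 [0.4678 0.2313 0.1763]
 [0.4691 0.2442 0.1783]]
0.085 19 [0.4627 0.2198 0.0867]
0.1 17 [0.4652 0.2207 0.1005]
0.115 13 [0.4654 0.2202 0.1159]
0.13 17 [0.4667 0.2196 0.1288]
0.145 15 [0.4696 0.2169 0.1458]
```

```bash

python3 -m crank '[[0.4,0,0,20,0],[0.4,0,0,38,0],[0.4,0,0,43,0],[0.4,0,0,43,0],[-0.8,0,0,43,0],[-0.8,0,0,43,0],[-0.8,0,0,43,0],[-0.8,0,0,43,0],[-0.8,0,0,43,0],[-0.8,0,0,43,0],[-0.8,0,0,43,0],[-0.8,0,0,43,0]]' 12
python3 -c "
from h import *
go(.464,.2249,.170)"
```

```text
time: 19.65
tool_pos: [0.464, 0.2158, 0.3309]
tool_rot: [-3.141, 0.0, -1.542]
contact_force: [2.0, -0.1, -1.4]
opening: 0.0161
grip_force: 12.3
t 19.65 tcp [0.464  0.2158 0.3309] rot [-3.141  0.    -1.542] F [ 2.  -0.1 -1.4] open 0.0161 shift [-9.1 -0.3  1.9] roll None q6 -2.88
```

```bash

python3 -m crank '[[-0.8,-3,0,0,0],[-0.8,-6,0,0,0],[-0.8,-6,0,0,0]]' 12
python3 -m crank '[[-0.8,-3,0,0,0],[-0.8,-3,0,0,0]]' 12
python3 -m crank '[[-0.8,-3,0,0,0],[-0.8,-3,0,0,0]]' 12

```

```text
time: 19.9
tool_pos: [0.4639, 0.2223, 0.331]
tool_rot: [-3.141, 0.0, -1.542]
contact_force: [0.8, -0.9, 3.4]
opening: 0.016
grip_force: 12.0
time: 20.07
tool_pos: [0.4638, 0.2252, 0.3311]
tool_rot: [-3.141, 0.0, -1.542]
contact_force: [0.5, -0.3, 3.9]
opening: 0.0157
grip_force: 12.0
time: 20.23
tool_pos: [0.4637, 0.2282, 0.3311]
tool_rot: [-3.141, 0.0, -1.542]
contact_force: [1.0, -0.9, 6.0]
opening: 0.016
grip_force: 12.0
```

```bash

python3 -m crank '[[-0.8,2,0,1,0],[-0.8,2,0,2,0.05],[-0.8,2,0,2,0.10],[-0.8,2,0,2,0.15],[-0.8,2,0,2,0.20],[-0.8,2,0,2,0.25],[-0.8,2,0,2,0.30]]' 20
python3 -m crank '[[-0.8,0,0,0,0.05],[-0.8,0,0,0,0.10],[-0.8,0,0,0,0.15],[-0.8,0,0,0,0.20],[-0.8,0,0,0,0.25],[-0.8,0,0,0,0.30]]' 20

```

```text
time: 20.82
tool_pos: [0.4642, 0.2261, 0.3303]
tool_rot: [-3.138, 0.002, -1.845]
contact_force: [1.2, -1.4, 12.2]
opening: 0.0158
grip_force: 20.0
time: 21.32
tool_pos: [0.4637, 0.2258, 0.3281]
tool_rot: [-3.142, -0.0, -2.145]
contact_force: [2.0, -0.5, -2.9]
opening: 0.016
grip_force: 20.0
```

The force went to zero and the tool sank 2 mm, so the hex is lining up. I'll follow it down.

```bash

python3 -m crank '[[-0.8,0,0,2,0],[-0.8,0,0,4,0],[-0.8,0,0,6,0],[-0.8,0,0,6,0]]' 20

```

```text
time: 21.65
tool_pos: [0.4636, 0.2258, 0.3219]
tool_rot: [3.141, -0.001, -2.141]
contact_force: [1.8, 0.6, -5.0]
opening: 0.0158
grip_force: 20.0
```

```bash

python3 -m crank '[[-0.8,0,0,2,0],[-0.8,0,0,4,0],[-0.8,0,0,5,0],[-0.8,0,0,5,0]]' 20
python3 -m crank '[[-0.8,0,0,0,0.08],[-0.8,0,0,0,0.16],[-0.8,0,0,0,0.16]]' 50
python3 -c "
from h import *
print(telemetry.observe()['torque'])
go(.464,.2249,.170)"
```

```text
time: 21.98
tool_pos: [0.4641, 0.2261, 0.3196]
tool_rot: [-3.139, 0.003, -2.142]
contact_force: [-0.7, -0.5, 12.0]
opening: 0.0157
grip_force: 20.0
time: 22.23
tool_pos: [0.4642, 0.2259, 0.3197]
tool_rot: [-3.139, 0.003, -2.306]
contact_force: [1.7, -1.4, 10.9]
opening: 0.0156
grip_force: 50.0
[-0.19619999 -0.27020154  0.09511962]
t 22.23 tcp [0.4642 0.2259 0.3197] rot [-3.139e+00  3.000e-03 -2.306e+00] F [ 1.7 -1.4 10.9] open 0.0156 shift [ 0.8 -0.6 -9.3] roll None q6 -2.1
```

It is bottomed (12 N at a 10.7 mm total drop). Now I'll turn the screw.

```bash

python3 -m crank '[[-0.8,0,0,-1,0.08],[-0.8,0,0,-1,0.17],[-0.8,0,0,-1,0.26],[-0.8,0,0,-1,0.35],[-0.8,0,0,-1,0.44],[-0.8,0,0,-1,0.53],[-0.8,0,0,-1,0.62],[-0.8,0,0,-1,0.71],[-0.8,0,0,-1,0.80],[-0.8,0,0,-1,0.88],[-0.8,0,0,-1,0.94],[-0.8,0,0,-1,0.94]]' 50
python3 -c "
from h import *
print(telemetry.observe()['torque'])
go(.464,.2249,.170)"
```

```text
time: 23.23
tool_pos: [0.4642, 0.2257, 0.3198]
tool_rot: [3.141, 0.003, 3.039]
contact_force: [3.9, -2.3, 5.3]
opening: 0.0155
grip_force: 50.0
[-0.59887549 -0.79115118  0.09993369]
t 23.23 tcp [0.4642 0.2257 0.3198] rot [3.141e+00 3.000e-03 3.039e+00] F [ 3.9 -2.3  5.3] open 0.0155 shift [ 0.1 -0.8 -9.2] roll None q6 -1.16
```

```bash

python3 -m crank '[[-0.8,0,0,0,0.06],[-0.8,0,0,0,0.12],[-0.8,0,0,0,0.18],[-0.8,0,0,0,0.18]]' 55
python3 -c "
from h import *
print(telemetry.observe()['torque'])"
python3 -m crank '[[-0.8,0,0,0,0.05],[-0.8,0,0,0,0.10],[-0.8,0,0,0,0.10]]' 55
python3 -c "
from h import *
print(telemetry.observe()['torque'])"
python3 -m crank '[[-0.8,0,0,0,0.05],[-0.8,0,0,0,0.10],[-0.8,0,0,0,0.10]]' 55
python3 -c "
from h import *
print(telemetry.observe()['torque'])
go(.464,.2249,.170)"
```

```text
time: 23.57
tool_pos: [0.4642, 0.2257, 0.3198]
tool_rot: [3.141, 0.003, 2.861]
contact_force: [3.8, -3.3, 5.7]
opening: 0.0156
grip_force: 55.0
[-0.71829508 -0.86290822  0.12730642]
time: 23.82
tool_pos: [0.4642, 0.2256, 0.3198]
tool_rot: [3.141, 0.003, 2.761]
contact_force: [3.5, -3.2, 5.7]
opening: 0.0154
grip_force: 55.0
[-0.74008466 -0.75749451  0.10786797]
time: 24.07
tool_pos: [0.4642, 0.2256, 0.3198]
tool_rot: [3.14, 0.003, 2.661]
contact_force: [3.6, -2.7, 5.8]
opening: 0.0155
grip_force: 55.0
[-0.77134249 -0.7504155   0.12299765]
t 24.07 tcp [0.4642 0.2256 0.3198] rot [3.140e+00 3.000e-03 2.661e+00] F [ 3.6 -2.7  5.8] open 0.0155 shift [-0.2 -0.7 -9.2] roll None q6 -0.79
```

```bash

python3 -m crank '[[-0.8,0,0,0,0.04],[-0.8,0,0,0,0.08],[-0.8,0,0,0,0.08]]' 60
python3 -c "
from h import *
s=telemetry.observe();print(s['torque'],s['joint_efforts'][5])"
python3 -m crank '[[-0.8,0,0,0,0.04],[-0.8,0,0,0,0.08],[-0.8,0,0,0,0.08]]' 60
python3 - <<'E'
from h import *
s=telemetry.observe();print(s['torque'],s['joint_efforts'][5])
np.set_printoptions(precision=4,suppress=True)
S,d=vision.read_camera("side"); P=cloud("side",d)
cv2.imwrite("pics/x8.png",S[:,:,::-1])
S0=np.load("pics/side0.npz"); P0=cloud("side",S0["d"])
# jaw: highest x of dark/grey stuff behind the block: mask z .03-.06 in vice strip, now vs start
a=np.radians(25); ux=np.array([np.cos(a),-np.sin(a)])
for nm,s in((0,1),):
  for sg in(1,-1):
    ux=np.array([np.cos(a),sg*np.sin(a)]); uy=np.array([-ux[1],ux[0]])
    for Q in(P0,P):
        w=Q[...,:2]-[.463,.2245]; X=w@ux; Y=w@uy
        k=(abs(Y)<.02)&(X>.02)&(X<.14)&(Q[...,2]<.1)
        b=(X[k]*200).astype(int); print(sg,[(i*5,round(float(np.median(Q[...,2][k][b==i]))*1000)) for i in range(4,27) if (b==i).any()])
k=(abs(P[...,0]-.464)<.05)&(abs(P[...,1]-.225)<.05)&(P[...,2]>.145)&(P[...,2]<.175)&(S.max(2)<60)
w=P[k][:,:2]; c=w.mean(0); u,sv,vt=np.linalg.svd(w-c); print("bar dir",np.degrees(np.arctan2(vt[0,1],vt[0,0]))%180,len(w),sv)
E
```

```text
time: 24.32
tool_pos: [0.4641, 0.2257, 0.3198]
tool_rot: [3.14, 0.003, 2.583]
contact_force: [2.8, -2.7, 6.2]
opening: 0.0151
grip_force: 60.2
[-0.78745425 -0.73612552  0.52690873] 1.0385062918066978
time: 24.57
tool_pos: [0.4641, 0.2258, 0.3198]
tool_rot: [3.14, 0.003, 2.503]
contact_force: [3.5, -2.8, 6.3]
opening: 0.0155
grip_force: 60.5
[-0.74943412 -0.78189592  0.81608669] 1.3122894242405891
1 [(20, 69), (25, 70), (30, 68), (60, 43), (70, 43), (75, 43), (80, 46), (85, 43), (90, 57), (95, 49), (100, 48), (105, 56), (110, 56), (115, 54)]
1 [(20, 71), (25, 70), (50, 53), (55, 50), (60, 48), (65, 49), (70, 42), (75, 42), (80, 45), (85, 42), (90, 46), (95, 48), (100, 47), (105, 55), (110, 55), (115, 53)]
-1 [(20, 63), (25, 49), (30, 47), (35, 16), (40, 16), (45, 19), (50, 7), (55, -3), (60, -535), (65, -571), (70, -583), (75, -576), (80, -633), (85, -595), (90, -659), (95, -621), (100, -683), (105, -652), (110, -640), (115, -704), (120, -682), (125, -325), (130, -1)]
-1 [(20, 68), (25, 65), (30, 46), (35, 15), (40, 25), (45, 15), (50, 6), (55, 0), (60, -561), (65, -562), (70, -581), (75, -584), (80, -603), (85, -626), (90, -654), (95, -641), (100, -659), (105, -678), (110, -632), (115, -680), (120, -712), (125, -651), (130, -364)]
bar dir 172.88734245534295 13 [0.0145 0.0139]
```

The torque climbed from 0.12 to 0.82 N m, so the screw is at its stop, and the jaw has moved. I'll release and back away straight up.

```bash

python3 -m crank '[[-0.2,0,0,0,0],[0.4,0,0,0,0],[0.4,0,0,0,0],[0.4,0,0,0,0],[0.4,0,0,-15,0],[0.4,0,0,-40,0],[0.4,0,0,-80,0],[0.4,0,0,-120,0],[0.4,0,0,-160,0],[0.4,0,0,-160,0]]' 
python3 -m crank '[[0.4,100,-60,0,0],[0.4,100,-60,0,0],[0.4,100,-60,0,0],[0.4,100,-60,0,0],[0.4,100,-60,0,0]]' 
python3 - <<'E'
from h import *
np.set_printoptions(precision=4,suppress=True)
go(.464,.2249,.170)
S,d=vision.read_camera("side"); P=cloud("side",d)
k=(abs(P[...,0]-.464)<.05)&(abs(P[...,1]-.225)<.06)&(P[...,2]>.135)&(P[...,2]<.2)
w=P[k]; print("bar",len(w),w.mean(0),"z",np.percentile(w[:,2],[5,50,95]))
u,sv,vt=np.linalg.svd(w[:,:2]-w[:,:2].mean(0)); print("dir",np.degrees(np.arctan2(vt[0,1],vt[0,0]))%180)
for z in(.085,.1,.115,.13): q=P[(abs(P[...,0]-.464)<.02)&(abs(P[...,1]-.22)<.02)&(abs(P[...,2]-z)<.008)]; print(z,len(q),q.mean(0))
E
```

```text
time: 25.45
tool_pos: [0.4638, 0.2261, 0.4866]
tool_rot: [3.131, 0.007, 2.501]
contact_force: [-0.0, -0.1, 0.1]
opening: 0.064
grip_force: 0.0
time: 25.87
tool_pos: [0.3462, 0.2377, 0.479]
tool_rot: [3.141, 0.0, 2.503]
contact_force: [0.4, 0.2, 0.5]
opening: 0.0642
grip_force: 0.0
t 25.87 tcp [0.3462 0.2377 0.479 ] rot [3.141 0.    2.503] F [0.4 0.2 0.5] open 0.0642 shift [-102.2   59.8  150. ] roll None q6 -0.51
bar 130 [0.4605 0.2233 0.1626] z [0.1466 0.1649 0.1716]
dir 144.6457229698081
0.085 17 [0.4605 0.2214 0.0847]
0.1 9 [0.4589 0.2215 0.1001]
0.115 13 [0.4592 0.2217 0.1137]
0.13 16 [0.4603 0.2232 0.1298]
```

```bash
python3 -c "
from cell import ticket
print(ticket.hand_in())"
```

```text
the job is handed in; nothing more can be done
None
```

The job is handed in: the key stands fully down in the socket, the screw is turned clockwise to its stop (torque rose from 0.12 to 0.82 N m), and the arm is clear after about 26 s. I did not check the surrounding objects again before handing in, and no verdict came back.

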